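Fit the capped sprinkler top to the shaker and take off the cap

TASK

Get the open steel shaker ready for dusting the drinks: its sprinkler top stands beside it on the worktop with the cap still on, so carry the top and cap over together, the cap staying on, and lower (do not drop) the top's plug into the jar's mouth until its rim sits flat on the jar. Then let go and take off the cap alone, straight up, leaving the sprinkler top fully seated and the jar standing where it was. Finish while still holding the cap, level and mouth down, raised at least 10 cm above where it sat, and leave the mug, the salt shaker and the other, closed shaker alone.

Things in the scene. Friction and masses are not known exactly. Their poses are not given: they have to be found in the camera images.
- shaker_jar: Open round steel jar with a heavy base, loose, standing upright, 0.36 to 0.59 kg. 80 mm high, 55 mm outside diameter (57 mm over its thin beads), mouth open upwards with a bore about 48 mm wide and 74 mm deep. Origin: centre of its underside, on the worktop; z up its axis.
- jar_mouth (a point): Centre of the jar's mouth, in the plane of its rim, 80 mm above the jar's underside.
- sprinkler_top: Inner lid, aluminium, round, 0.09 kg, loose. Plug below: 11 mm long, 44.6 mm diameter, lowest 4 mm tapering to 39 mm. Above it the grip rim, then a raised perforated sieve 38.4 mm in diameter reaching 36 mm above the origin (under the cap at the start). Origin: centre of the plug's underside, on the worktop at the start; z up. Home in the jar it lies 69 mm above the jar's origin.
- top_rim (a point): Centre of the sprinkler top's knurled grip rim, a straight band 58 mm in diameter and 12 mm high, 17 mm above that origin. Home, the band's underside rests on the jar's rim. The cap only stands on this band and nothing but its weight holds it there: held by the band the pair moves together; lifting the cap takes the cap only.
- cap: Outer lid: plain steel cup upside down, about 0.06 kg, loose. 48 mm in diameter, 22 mm high (23 with the raised ring on top), no knob. Bore about 41 mm, 19 mm deep, about 1 mm of play round the sieve; it must rise 13 mm to come free. Origin: centre of its open lower edge, 23 mm above the sprinkler top's origin while it is on; z up.
- closed_shaker: Bystander: a second, complete shaker of the same kind with its top and cap on, 114 mm high, 58 mm in diameter. Origin: centre of its underside.
- mug: Bystander: white mug, 95 mm high, 80 mm in diameter, with a handle. Origin: on its underside.
- salt_mill: Bystander: small salt shaker of glass with a grey domed top, 44 mm in diameter, 90 mm high. Origin: centre of its underside.

How it is judged:
By the outcome, as a careful person would: the job done as asked, in the order asked, and still so for the second after the job is handed in, while the arm keeps its last pose, push and grip.
It also fails if it takes over 45 s, if anything falls off the work surface, if the arm or the gripper's body presses on something with over 40 N, if the wrist force passes 120 N, or if a joint passes its speed limit or range.

ROBOT

A 6-joint arm with a two-finger parallel gripper is mounted at the origin on a cart in front of the work surface, level with it; the furniture and walls round the work are solid. World frame = base frame: x ahead of the robot, y to its left, z up, the work surface at z = 0. Lengths are in m, angles in degrees, forces in N, time in s.
With the tool pointing down it reaches from about 0.275 to 0.875 m from the base axis. Payload 12.5 kg.
Tool frame: the origin (TCP) lies at the very end of the fingers, on their centre line; the grasp point (between the pads) lies 19 mm behind it; z points along the fingers, y is the line along which they close (so a half turn about z gives the same grasp; the last joint's range is limited). The gripper opens to 85 mm and grips with 20 to 120 N. Pads are 22 mm wide; open, the fingers measure 114 mm over their backs; the gripper's body (76 mm by 85 mm) begins 54 mm behind the grasp point. The pads swing forward as they close: fully open they stand 13 mm farther back than shut.
Start: joints at [61.501, 20.094, 94.641, -0, 65.266, -4.847], TCP at [0.221, 0.504, 0.231] pointing down, gripper open.
Joint ranges: [-157.81, 157.81], [-45, 120.19], [0.68, 151.7], [-89.99, 269.99], [4.06, 180], [-164.3, 164.3]. Speed limits (degrees/s): [127.2, 127.2, 159.86, 180, 180, 180].

INTERFACE

Orientations are given as a 3x3 rotation matrix whose columns are the frame's x, y, z axes.
In Python, from workcell import readout, vision, arm gives the robot as it stands.
- The arm moves only by the tool servo_tool, never from a script. Its arguments are lists of equal length, an entry for each row: "travel": the shift along the tool's x, y, z in m, a list of three; "twist": the turn about the tool's z in rad; "gripper": the closure, from -1 (fully open) to 1 (shut). In form: {"travel": [[x, y, z], ...], "twist": [twist, ...], "gripper": [gripper, ...]}. A call has 1 to 12 rows; each row is the pose to reach, as a shift and turn from the pose commanded when the call began, along the tool's axes at that moment; what a row does not reach only later rows make up. A row lasts 1/12 s, in which the tool goes at most 41.7 mm and 7.16 degrees, less where a joint would pass 70% of its speed; a pose out of reach is approached as far as the arm can. A call with a gripper value outside its range is refused whole. The fingers move at their own pace and stop on an object; "grip_force" is the grip in N (left out, the last holds). Time passes only in rows, so rows that repeat a pose let the fingers close. It gives the time, the measured TCP pose, the force, the opening and the grip force at its end, in the units of the state.
- readout.sense(): the state, without advancing time (a new reading comes with each control period).
- vision.get_image(name): name is "side" or "top" or "wrist"; returns (picture, depth): 480x640x3 uint8, blue, green, red; 480x640 float32, m along the optical axis (not along the pixel's ray), 0 where there is no reading.
- vision.calibration(name): a dict with "intrinsics" (3x3 intrinsics, pixels), "pose" (4x4, takes a point from camera to world coordinates); the wrist camera has in their place "mount" (4x4, takes a point from camera to tool coordinates, whose origin is the TCP and whose axes are the flange's). Camera axes: x right, y down, z forward; pixel columns grow to the right and rows downward; lengths in m; the calibration is good to about 2 mm. A picture is of the moment at which its call begins: read the wrist's pose just before it. calibration takes no time and is no camera call.
- arm.close_job(): hands the job in; it is judged then, once.
The state is a dict: "clock": time; "joints": joint angles; "dq": joint speeds; "joint_torque": joint torques, N m; "tcp_pos": TCP position; "eef_rot": TCP orientation; "wrist_force": force on the tool from outside, world axes, zero at the start; "torque": the same for the moment, N m; "width": finger opening in m; "gripper_force": force on a finger pad.
Only numpy, scipy, OpenCV 4.12 (cv2) and the standard library are available. Lean on these libraries where they do the work, as an engineer would, in place of code of your own. Each camera call takes 0.05 s, during which the arm holds its last target. There are 200 camera calls.

## Working session

There is one attempt and no reset: what is moved stays moved. The work goes in short steps, Python scripts to look and compute and a tool call to move; the robot and the scene stay as the last step left them, time stands still between calls to the robot, and variables do not carry over. Pictures are saved under pics/ and viewed, at most 13 in all, crops included, and the job is handed in when it is done.

Besides the shell and the picture viewer there is one more tool, called after "Request:" as name(argument=value, ...), one argument or row to a line, values as JSON. servo_tool: Moves the arm, as the interface text tells. Its arguments: {"type":"object","properties":{"travel":{"type":"array"},"twist":{"type":"array"},"gripper":{"type":"array"},"grip_force":{"type":"number"}},"required":["travel","twist","gripper"]}

```bash
mkdir -p pics; ls; python3 - <<'E'
from workcell import readout, vision, arm
import cv2,numpy as np
s=readout.sense()
print({k:np.round(v,3).tolist() for k,v in s.items()})
for n in ["side","top"]:
    im,d=vision.get_image(n); cv2.imwrite(f"pics/{n}0.png",im); np.save(f"pics/{n}0.npy",d)
    c=vision.calibration(n); print(n,np.round(c["intrinsics"],1).tolist(),np.round(c["pose"],3).tolist())
print(np.round(vision.calibration("wrist")["mount"],3).tolist())
E
```

```text
pics
{'clock': 0.0, 'joints': [61.501, 20.125, 94.677, 0.002, 65.266, -4.847], 'dq': [-0.077, -0.047, -0.011, 0.04, -0.083, -0.046], 'joint_torque': [-0.002, -50.61, -29.14, -0.0, 0.005, 0.0], 'tcp_pos': [0.22, 0.504, 0.231], 'eef_rot': [[-0.916, 0.401, -0.001], [0.401, 0.916, -0.001], [0.0, -0.001, -1.0]], 'wrist_force': [0.583, -0.137, 0.06], 'torque': [0.034, 0.006, -0.02], 'gripper_force': 0.0, 'width': 0.085}
side [[464.9, 0.0, 315.9], [0.0, 464.9, 240.3], [0.0, 0.0, 1.0]] [[-0.923, -0.155, 0.352, 0.169], [-0.385, 0.371, -0.845, 0.857], [0.001, -0.916, -0.402, 0.481], [0.0, 0.0, 0.0, 1.0]]
top [[613.3, 0.0, 327.8], [0.0, 613.3, 243.1], [0.0, 0.0, 1.0]] [[0.263, -0.902, 0.341, 0.005], [-0.965, -0.243, 0.101, -0.157], [-0.008, -0.356, -0.935, 1.469], [0.0, 0.0, 0.0, 1.0]]
[[0.0, -0.946, -0.323, 0.084], [1.0, -0.0, 0.001, -0.0], [-0.001, -0.323, 0.946, -0.141], [0.0, 0.0, 0.0, 1.0]]
```

View pics/side0.png

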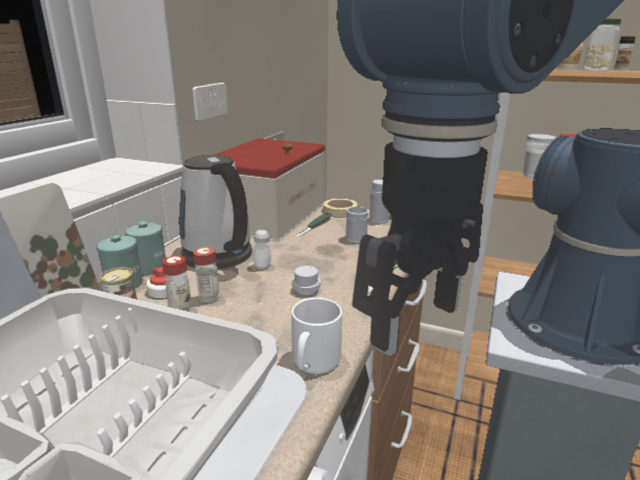

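View pics/top0.png

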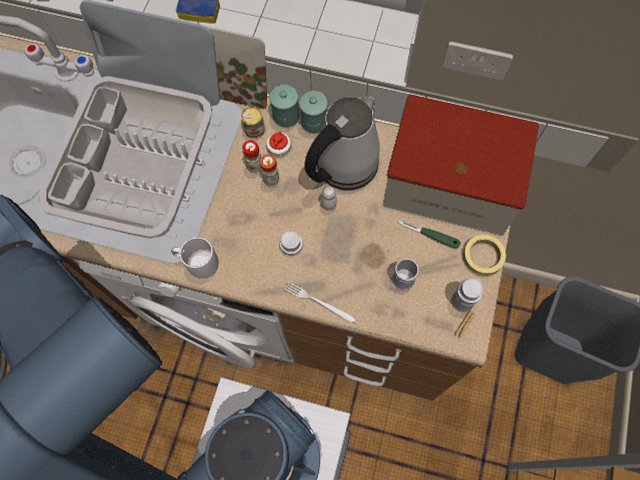

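The top view shows the sprinkler top with its cap at about (291,243), the open jar at (405,272), the closed shaker at (468,293), the mug at (198,257) and the salt shaker at (329,198). In the side view the top is at (307,281) and the jar at (357,226).

```bash
cat > h.py <<'E'
import cv2,numpy as np
from workcell import readout, vision, arm
def campose(n,s=None):
    c=vision.calibration(n)
    if n!="wrist": return c["intrinsics"],np.array(c["pose"])
    T=np.eye(4);T[:3,:3]=s["eef_rot"];T[:3,3]=s["tcp_pos"]
    return c["intrinsics"],T@np.array(c["mount"])
def ray(K,P,u,v,z):
    d=P[:3,:3]@np.linalg.solve(K,[u,v,1.]); o=P[:3,3]
    return o+d*(z-o[2])/d[2]
def proj(K,P,p):
    q=K@(P[:3,:3].T@(np.asarray(p)-P[:3,3])); return q[:2]/q[2]
def totool(s,p): # world point -> tool frame
    return np.array(s["eef_rot"]).T@(np.asarray(p)-s["tcp_pos"])
E
python3 - <<'E'
from h import *
K,P=campose("top")
for n,u,v,z in [("cap",291,239,.046),("jar",405.5,266,.08),("closed",470,286,.114),("mug",200,250,.095),("salt",329,190,.09)]:
    print(n,ray(K,P,u,v,z).round(4))
im=cv2.imread("pics/top0.png")
cv2.imwrite("pics/crop.png",cv2.resize(im[180:330,260:500],None,fx=3.3,fy=3.3,interpolation=cv2.INTER_CUBIC))
E
```

```text
cap [0.5108 0.0881 0.046 ]
jar [ 0.5035 -0.2014  0.08  ]
closed [ 0.4826 -0.354   0.114 ]
mug [0.4096 0.2818 0.095 ]
salt [0.6451 0.0263 0.09  ]
```

View pics/crop.png

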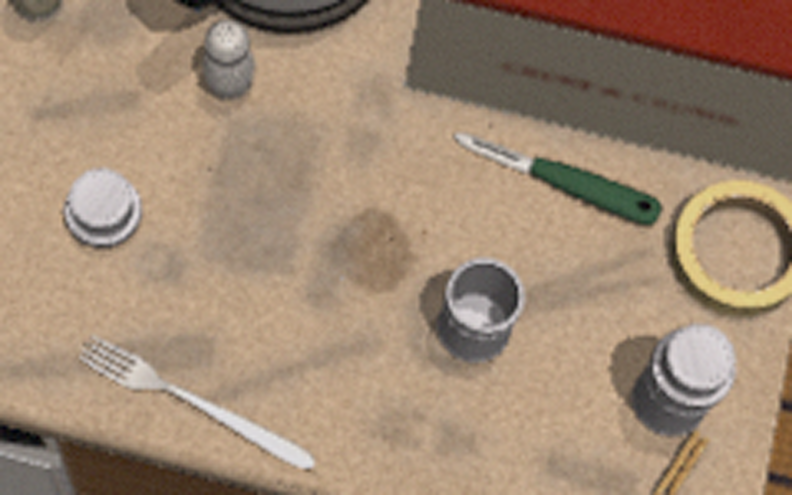

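Request:
servo_tool(
  travel=[
    [-0.03, -0.018, 0],
    [-0.065, -0.04, 0],
    [-0.1, -0.061, 0],
    [-0.135, -0.083, 0],
    [-0.17, -0.104, 0],
    [-0.205, -0.126, 0],
    [-0.24, -0.147, 0],
    [-0.275, -0.169, 0],
    [-0.31, -0.19, 0],
    [-0.345, -0.211, 0],
    [-0.38, -0.233, 0.01],
    [-0.41, -0.251, 0.03],
  ],
  twist=[0, 0, 0, 0, 0, 0, 0, 0, 0, 0, 0, 0],
  gripper=[-1, -1, -1, -1, -1, -1, -1, -1, -1, -1, -1, -1],
  grip_force=50,
)

```text
clock: 1.1
tcp_pos: [0.4975, 0.1072, 0.2027]
eef_rot: [[-0.916, 0.402, 0.004], [0.402, 0.916, 0.0], [-0.004, 0.002, -1.0]]
wrist_force: [1.9, 0.6, -0.1]
width: 0.0858
gripper_force: 0.0
```

Request:
servo_tool(
  travel=[
    [-0.012, -0.007, 0.02],
    [-0.022, -0.014, 0.04],
    [-0.022, -0.014, 0.05],
    [-0.022, -0.014, 0.05],
  ],
  twist=[0, 0, 0, 0],
  gripper=[-1, -1, -1, -1],
)

```text
clock: 1.43
tcp_pos: [0.5087, 0.0874, 0.1491]
eef_rot: [[-0.916, 0.402, -0.004], [0.402, 0.916, -0.0], [0.004, -0.002, -1.0]]
wrist_force: [-0.9, 0.1, -0.4]
width: 0.0856
gripper_force: 0.0
```

```bash
python3 - <<'E'
from h import *
s=readout.sense(); im,d=vision.get_image("wrist")
cv2.imwrite("pics/w1.png",im); np.save("pics/w1.npy",d); np.save("pics/w1s.npy",s,allow_pickle=True)
print(s["tcp_pos"],s["joints"],s["clock"],s["dq"],vision.calibration("wrist")["intrinsics"])
K,P=campose("wrist",s)
print("cap expected",proj(K,P,[.511,.088,.046]))
E
```

```text
[0.50872988 0.08744461 0.14910987] [ 4.58173554e+00  2.27437203e+01  1.03926344e+02  7.32016532e-03
  5.35794036e+01 -6.17052817e+01] 1.4333 [ 1.46354869 -2.79541519 -1.66775086  0.16235407  2.62558987  0.43779383] [[357.72683992   0.         320.44966696]
 [  0.         357.72683992 242.46025816]
 [  0.           0.           1.        ]]
cap expected [323.03216217 245.67126838]
```

View pics/w1.png

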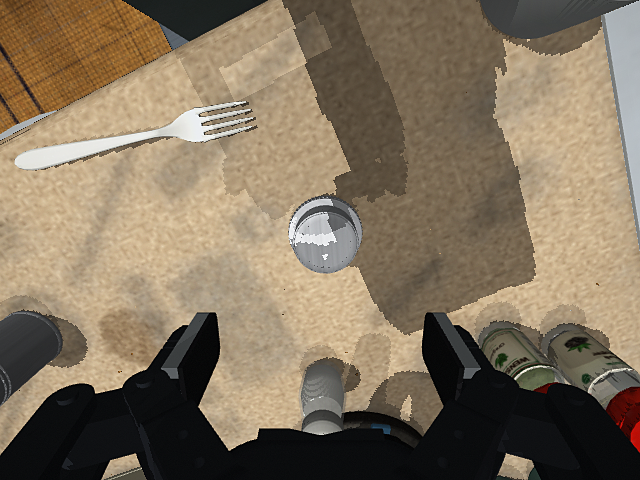

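The wrist view shows the cap disc at about (325,241) with the band ring round it, centre about (325,233). The fingertips are at (205,315) and (437,315), and I'll measure both from depth.

```bash
cat >> h.py <<'E'
def cloud(K,P,d):
    v,u=np.mgrid[:480,:640]; r=np.linalg.inv(K)@np.stack([u.ravel(),v.ravel(),np.ones(u.size)])
    p=(P[:3,:3]@(r*d.ravel())).T+P[:3,3]; p[d.ravel()==0]=np.nan
    return p.reshape(480,640,3)
def disc(K,P,pc,near,rad,z0,z1,z):
    m=(np.hypot(pc[...,0]-near[0],pc[...,1]-near[1])<rad)&(pc[...,2]>z0)&(pc[...,2]<z1)
    c,_=cv2.findContours(m.astype(np.uint8),cv2.RETR_EXTERNAL,cv2.CHAIN_APPROX_NONE)
    c=max(c,key=cv2.contourArea)[:,0].astype(float)
    w=np.array([ray(K,P,u,v,z)[:2] for u,v in c],np.float32)
    return w,cv2.minEnclosingCircle(w),np.nanmedian(pc[m],0),m.sum()
E
python3 - <<'E'
from h import *
s=np.load("pics/w1s.npy",allow_pickle=True).item(); d=np.load("pics/w1.npy")
K,P=campose("wrist",s); pc=cloud(K,P,d)
print("table z",np.nanmedian(pc[180:260,200:270,2]))
for z0,z1,z in [(.038,.06,.046),(.015,.06,.023)]:
    w,c,med,n=disc(K,P,pc,(.511,.088),.05,z0,z1,z); print(z,c,med,n,(w.max(0)+w.min(0))/2)
# fingertips in tool frame
R=np.array(s["eef_rot"]); t=(pc-s["tcp_pos"])@R
m=(t[...,2]>-.06)&(t[...,2]<.03)
for side in (slice(100,320),slice(320,520)):
    q=t[280:400,side][m[280:400,side]]
    if len(q): print("finger tool-frame: min",np.percentile(q,1,axis=0).round(4),"max",np.percentile(q,99,axis=0).round(4),"maxz",q[:,2].max())
# top camera check
d=np.load("pics/top0.npy");K,P=campose("top");pc=cloud(K,P,d)
for n,near,z0,z1,z in [("cap",(.511,.088),.038,.06,.046),("jar",(.503,-.203),.068,.1,.08),("closed",(.483,-.354),.1,.13,.114)]:
    w,c,med,k=disc(K,P,pc,near,.05,z0,z1,z); print(n,c,med,k,(w.max(0)+w.min(0))/2)
E
```

```text
table z -0.0014206649215652845
0.046 ((0.5092560648918152, 0.09060203284025192), 0.024317091330885887) [0.5090345  0.09068678 0.04445635] 3281 [0.5091523 0.0903459]
0.023 ((0.5110226273536682, 0.08847863972187042), 0.031897012144327164) [0.50474509 0.09220537 0.04410642] 4434 [0.51141906 0.09053987]
finger tool-frame: min [-0.0096 -0.0633 -0.0598] max [ 0.0142 -0.0425 -0.0136] maxz -0.011521718305442375
finger tool-frame: min [-0.0096  0.0419 -0.0597] max [ 0.0142  0.0557 -0.0137] maxz -0.011167962302539107
cap ((0.5063302516937256, 0.08836927264928818), 0.0260874442756176) [0.5076604  0.08987341 0.04410856] 279 [0.50735676 0.08974992]
jar ((0.4947132468223572, -0.20560422539710999), 0.0294240303337574) [ 0.49813426 -0.2060777   0.07732061] 153 [ 0.49452627 -0.2050699 ]
closed ((0.47696956992149353, -0.35648947954177856), 0.026273049414157867) [ 0.47714973 -0.35818947  0.11288688] 358 [ 0.4765364  -0.35814074]
```

Request:
servo_tool(
  travel=[
    [-0.01, -0.025, -0.015],
    [-0.022, -0.055, -0.034],
    [-0.035, -0.087, -0.034],
    [-0.048, -0.12, -0.034],
    [-0.061, -0.152, -0.034],
    [-0.074, -0.185, -0.034],
    [-0.087, -0.217, -0.034],
    [-0.1, -0.25, -0.034],
    [-0.109, -0.271, -0.034],
    [-0.109, -0.271, -0.034],
    [-0.109, -0.271, -0.034],
    [-0.109, -0.271, -0.034],
  ],
  twist=[0, 0, 0, 0, 0, 0, 0, 0, 0, 0, 0, 0],
  gripper=[-1, -1, -1, -1, -1, -1, -1, -1, -1, -1, -1, -1],
)

```text
clock: 2.48
tcp_pos: [0.5014, -0.2031, 0.1861]
eef_rot: [[-0.916, 0.4, 0.001], [0.4, 0.916, -0.0], [-0.001, 0.0, -1.0]]
wrist_force: [-0.1, 0.1, -1.0]
width: 0.0854
gripper_force: 0.0
```

```bash
cat >> h.py <<'E'
def fitc(w):
    A=np.c_[2*w,np.ones(len(w))].astype(float); keep=np.ones(len(w),bool)
    for _ in range(4):
        x=np.linalg.lstsq(A[keep],(w[keep]**2).sum(1),rcond=None)[0]; r=np.sqrt(x[2]+x[0]**2+x[1]**2)
        e=abs(np.hypot(*(w-x[:2]).T)-r); keep=e<max(2*np.median(e),.0005)
    return x[:2],r,np.median(e)
E
python3 - <<'E'
from h import *
s=readout.sense(); im,d=vision.get_image("wrist")
cv2.imwrite("pics/w2.png",im); np.save("pics/w2.npy",d); np.save("pics/w2s.npy",s,allow_pickle=True)
print(s["clock"],s["tcp_pos"],np.abs(s["dq"]).max())
K,P=campose("wrist",s); pc=cloud(K,P,d)
w,c,med,n=disc(K,P,pc,(.4975,-.204),.045,.073,.09,.08); print("jar",c,med,n,fitc(w))
s1=np.load("pics/w1s.npy",allow_pickle=True).item(); d1=np.load("pics/w1.npy")
K,P1=campose("wrist",s1); w,c,med,n=disc(K,P1,cloud(K,P1,d1),(.511,.088),.05,.038,.06,.046); print("cap",fitc(w))
u,v=proj(K,P,[.4975,-.204,.08]).astype(int); print(u,v)
cv2.imwrite("pics/w2c.png",cv2.resize(im[v-90:v+90,u-110:u+110],None,fx=3,fy=3))
E
```

```text
2.4833 [ 0.50142714 -0.20312202  0.18613468] 0.5550388147115617
jar ((0.4977422058582306, -0.20578280091285706), 0.028190013021230698) [ 0.50009113 -0.20676365  0.07823315] 1308 (array([ 0.49779399, -0.20573323]), np.float64(0.027691955167712782), np.float64(0.00015516884043930215))
cap (array([0.50920168, 0.09057119]), np.float64(0.023646067084351307), np.float64(0.0002125176208195509))
317 237
```

View pics/w2c.png

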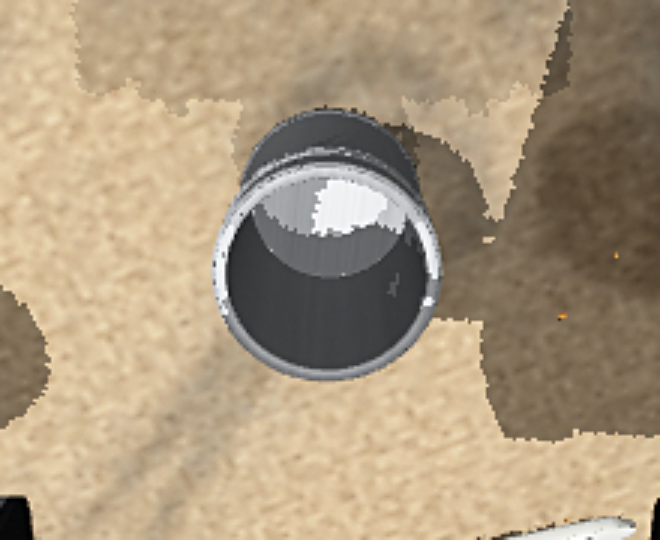

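The zoomed view shows the jar's mouth, centre about (327,272) in the crop. The circle fit gives a radius of 27.7 mm. Now back to the top.

Request:
servo_tool(
  travel=[
    [0.01, 0.025, 0],
    [0.022, 0.055, 0],
    [0.035, 0.087, 0],
    [0.048, 0.12, 0],
    [0.061, 0.152, 0.01],
    [0.074, 0.185, 0.025],
    [0.087, 0.217, 0.04],
    [0.1, 0.248, 0.06],
    [0.1096, 0.272, 0.08],
    [0.1096, 0.272, 0.1],
    [0.1096, 0.272, 0.11],
    [0.1096, 0.272, 0.11],
  ],
  twist=[0, 0, 0, 0, 0, 0, 0, 0, 0, 0, 0, 0],
  gripper=[-1, -1, -1, -1, -1, -1, -1, -1, -1, -1, -1, -1],
)

```text
clock: 3.53
tcp_pos: [0.5084, 0.0897, 0.0738]
eef_rot: [[-0.917, 0.399, -0.003], [0.399, 0.917, -0.0], [0.003, -0.002, -1.0]]
wrist_force: [0.3, 0.7, -0.1]
width: 0.0856
gripper_force: 0.0
```

Request:
servo_tool(
  travel=[
    [0, 0, 0.01],
    [0, 0, 0.025],
    [0, 0, 0.04],
    [0, 0, 0.055],
    [0, 0, 0.066],
    [0, 0, 0.072],
    [0, 0, 0.074],
    [0, 0, 0.074],
    [0, 0, 0.074],
  ],
  twist=[0, 0, 0, 0, 0, 0, 0, 0, 0],
  gripper=[-1, -1, -1, -1, -1, -1, -1, -1, -1],
)

```text
clock: 4.28
tcp_pos: [0.5103, 0.0889, 0.0019]
eef_rot: [[-0.916, 0.401, 0.001], [0.401, 0.916, 0.0], [-0.001, 0.0, -1.0]]
wrist_force: [0.1, -0.6, -0.2]
width: 0.0856
gripper_force: 0.0
```

```bash
python3 - <<'E'
from h import *
s=readout.sense(); im,d=vision.get_image("wrist"); cv2.imwrite("pics/w3.png",im)
K,P=campose("wrist",s); pc=cloud(K,P,d); print(s["clock"],s["tcp_pos"],s["wrist_force"])
w,c,med,n=disc(K,P,pc,(.51,.09),.03,.038,.06,.046); f=fitc(w); print("cap",f,totool(s,[*f[0],.046]))
E
```

```text
4.2833 [0.5103067  0.08885062 0.00190961] [ 0.08783731 -0.58551    -0.22376954]
cap (array([0.50696104, 0.09130022]), np.float64(0.02391030825836744), np.float64(0.00046246594452447123)) [ 0.00401062  0.00092056 -0.04409335]
```

View pics/w3.png

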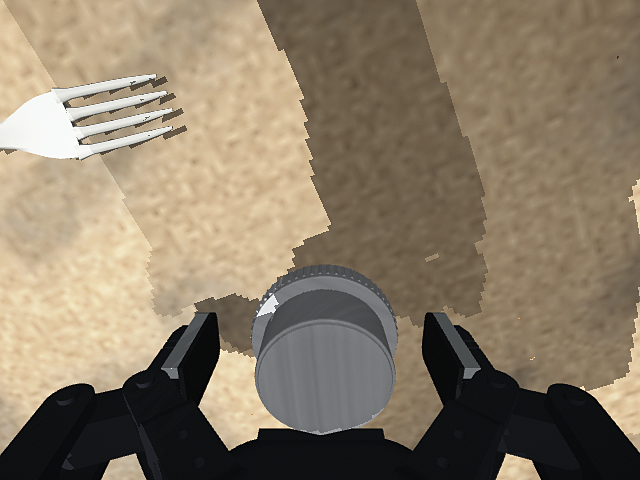

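The band sits between the open pads, with the cap at about (325,375) and the pads at x of about 215 and 425. I'll nudge to centre and close.

Request:
servo_tool(
  travel=[
    [0.0015, 0.001, 0],
    [0.0015, 0.001, 0],
    [0.0015, 0.001, 0],
    [0.0015, 0.001, 0],
    [0.0015, 0.001, 0],
    [0.0015, 0.001, 0],
    [0.0015, 0.001, 0],
    [0.0015, 0.001, 0],
    [0.0015, 0.001, 0],
    [0.0015, 0.001, 0],
    [0.0015, 0.001, 0],
    [0.0015, 0.001, 0],
  ],
  twist=[0, 0, 0, 0, 0, 0, 0, 0, 0, 0, 0, 0],
  gripper=[-1, -0.8, -0.7, -0.6, -0.5, -0.45, -0.4, -0.3, -0.2, 0, 0.2, 0.5],
  grip_force=50,
)

```text
clock: 5.33
tcp_pos: [0.509, 0.0904, 0.0018]
eef_rot: [[-0.916, 0.401, 0.0], [0.401, 0.916, -0.0], [-0.0, 0.0, -1.0]]
wrist_force: [-2.6, 0.6, 8.8]
width: 0.0552
gripper_force: 51.2
```

```bash
python3 - <<'E'
from h import *
s=readout.sense(); im,d=vision.get_image("wrist"); cv2.imwrite("pics/w4.png",im)
K,P=campose("wrist",s); pc=cloud(K,P,d); print({k:np.round(s[k],4).tolist() for k in("clock","tcp_pos","wrist_force","width","gripper_force")})
w,c,med,n=disc(K,P,pc,(.51,.09),.03,.038,.06,.046); f=fitc(w); print("cap",f,totool(s,[*f[0],.046]))
t=(pc-s["tcp_pos"])@np.array(s["eef_rot"])
for a,b in((100,320),(320,540)):
    q=t[270:400,a:b].reshape(-1,3); q=q[(q[:,2]>-.055)&(q[:,2]<-.002)&(abs(q[:,1])>.027)&(abs(q[:,0])<.014)]
    print(np.percentile(q,[1,99],axis=0).round(4))
E
```

```text
{'clock': 5.3333, 'tcp_pos': [0.509, 0.0904, 0.0018], 'wrist_force': [-2.6415, 0.5656, 8.8374], 'width': 0.0552, 'gripper_force': 51.1873}
cap (array([0.50586365, 0.09144959]), np.float64(0.023208888481001614), np.float64(0.0003515091887867309)) [ 0.00324995 -0.00030888 -0.04424545]
[[-0.0088 -0.0583 -0.0549]
 [ 0.0138 -0.0274 -0.0087]]
[[-0.0092  0.0271 -0.0548]
 [ 0.0138  0.0576 -0.0086]]
```

View pics/w4.png

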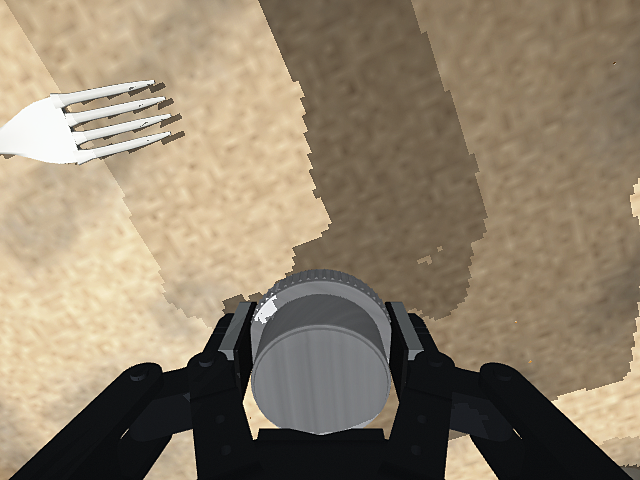

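The band is gripped (51 N, pads either side at x of about 250 and 390). Lifting gently.

Request:
servo_tool(
  travel=[
    [0, 0, -0.001],
    [0, 0, -0.003],
    [0, 0, -0.006],
    [0, 0, -0.01],
    [0, 0, -0.016],
    [0, 0, -0.024],
    [0, 0, -0.034],
    [0, 0, -0.044],
    [0, 0, -0.052],
    [0, 0, -0.057],
    [0, 0, -0.06],
    [0, 0, -0.06],
  ],
  twist=[0, 0, 0, 0, 0, 0, 0, 0, 0, 0, 0, 0],
  gripper=[0.5, 0.5, 0.5, 0.5, 0.5, 0.5, 0.5, 0.5, 0.5, 0.5, 0.5, 0.5],
)

```text
clock: 6.38
tcp_pos: [0.5092, 0.0905, 0.062]
eef_rot: [[-0.916, 0.401, 0.001], [0.401, 0.916, 0.0], [-0.001, 0.0, -1.0]]
wrist_force: [0.1, 0.2, -1.5]
width: 0.0552
gripper_force: 53.0
```

```bash
python3 - <<'E'
from h import *
s=readout.sense(); im,d=vision.get_image("wrist"); cv2.imwrite("pics/w5.png",im)
K,P=campose("wrist",s); pc=cloud(K,P,d); print({k:np.round(s[k],4).tolist() for k in("clock","tcp_pos","wrist_force","width","gripper_force")})
z=s["tcp_pos"][2]+.0442
w,c,med,n=disc(K,P,pc,s["tcp_pos"],.035,z-.006,z+.008,z); f=fitc(w); print("cap",f,totool(s,[*f[0],z]),med)
# cap top plane tilt in tool frame
m=(np.hypot(pc[...,0]-f[0][0],pc[...,1]-f[0][1])<.017)&(abs(pc[...,2]-z)<.01)
q=(pc[m]-s["tcp_pos"])@np.array(s["eef_rot"]); print(np.linalg.lstsq(np.c_[q[:,:2],np.ones(len(q))],q[:,2],rcond=None)[0])
E
```

```text
{'clock': 6.3833, 'tcp_pos': [0.5092, 0.0905, 0.062], 'wrist_force': [0.1478, 0.1663, -1.4957], 'width': 0.0552, 'gripper_force': 53.0382}
cap (array([0.50659796, 0.09117673]), np.float64(0.02291391445558217), np.float64(0.000234571925961451)) [ 0.00260751 -0.00034914 -0.04420241] [0.50692038 0.09141722 0.10456871]
[-0.00735781 -0.00058681 -0.04264869]
```

```bash
python3 - <<'E'
from h import *
for n,near,zs,z in [("w1",(.509,.09),(.036,.038,.040,.042,.043),.0455),("w2",(.498,-.206),(.071,.073,.075,.076,.077),.08)]:
    s=np.load(f"pics/{n}s.npy",allow_pickle=True).item(); d=np.load(f"pics/{n}.npy"); K,P=campose("wrist",s); pc=cloud(K,P,d)
    for z0 in zs:
        w,c,med,k=disc(K,P,pc,near,.045,z0,z+.015,z); f=fitc(w); print(n,z0,f[0].round(4),round(f[1],4),round(f[2],5),k)
# bore by grey level
s=np.load("pics/w2s.npy",allow_pickle=True).item();K,P=campose("wrist",s);g=cv2.cvtColor(cv2.imread("pics/w2.png"),cv2.COLOR_BGR2GRAY)
m=np.zeros_like(g)
pc=cloud(K,P,np.load("pics/w2.npy"))
q=(np.hypot(pc[...,0]-.498,pc[...,1]+.206)<.05)&(pc[...,2]>.074)
c,h=cv2.findContours(q.astype(np.uint8),cv2.RETR_CCOMP,cv2.CHAIN_APPROX_NONE)
i=max((i for i in range(len(c)) if h[0][i][3]>=0),key=lambda i:cv2.contourArea(c[i]))
w=np.array([ray(K,P,u,v,.08)[:2] for u,v in c[i][:,0]]); print("bore",fitc(w))
E
```

```text
w1 0.036 [0.5092 0.0905] 0.0238 0.0003 3317
w1 0.038 [0.5094 0.0905] 0.0237 0.00022 3281
w1 0.04 [0.5096 0.0904] 0.0235 0.00017 3243
w1 0.042 [0.5098 0.0903] 0.0234 0.0002 3200
w1 0.043 [0.51   0.0902] 0.0232 0.00023 3102
w2 0.071 [ 0.4977 -0.2057] 0.0277 0.00017 1408
w2 0.073 [ 0.4978 -0.2057] 0.0277 0.00016 1308
w2 0.075 [ 0.4978 -0.2057] 0.0277 0.00016 1236
w2 0.076 [ 0.4978 -0.2058] 0.0277 0.00017 1182
w2 0.077 [ 0.4978 -0.2058] 0.0276 0.0002 1108
bore (array([ 0.49730923, -0.2055565 ]), np.float64(0.023992141596868893), np.float64(0.00022384349818758975))
```

Request:
servo_tool(
  travel=[
    [0, 0, -0.006],
    [-0.001, -0.003, -0.018],
    [-0.004, -0.01, -0.034],
    [-0.01, -0.025, -0.048],
    [-0.018, -0.045, -0.058],
    [-0.028, -0.07, -0.06],
    [-0.039, -0.1, -0.06],
    [-0.051, -0.13, -0.06],
    [-0.0625, -0.16, -0.06],
    [-0.074, -0.19, -0.06],
    [-0.085, -0.218, -0.06],
    [-0.094, -0.241, -0.06],
  ],
  twist=[0, 0, 0, 0, 0, 0, 0, 0, 0, 0, 0, 0],
  gripper=[0.5, 0.5, 0.5, 0.5, 0.5, 0.5, 0.5, 0.5, 0.5, 0.5, 0.5, 0.5],
)

```text
clock: 7.43
tcp_pos: [0.498, -0.1703, 0.1221]
eef_rot: [[-0.916, 0.402, 0.0], [0.402, 0.916, -0.0], [-0.001, -0.0, -1.0]]
wrist_force: [-0.1, 0.5, -1.5]
width: 0.0553
gripper_force: 53.2
```

Request:
servo_tool(
  travel=[
    [-0.007, -0.018, 0],
    [-0.011, -0.028, 0],
    [-0.013, -0.033, 0],
    [-0.0138, -0.035, 0],
    [-0.0138, -0.035, 0],
    [-0.0138, -0.035, 0],
  ],
  twist=[0, 0, 0, 0, 0, 0],
  gripper=[0.5, 0.5, 0.5, 0.5, 0.5, 0.5],
)

```text
clock: 7.93
tcp_pos: [0.497, -0.2048, 0.1214]
eef_rot: [[-0.916, 0.4, -0.0], [0.4, 0.916, 0.0], [0.0, 0.0, -1.0]]
wrist_force: [-0.1, 0.7, -0.4]
width: 0.0552
gripper_force: 53.2
```

```bash
python3 - <<'E'
from h import *
s=readout.sense(); im,d=vision.get_image("wrist"); cv2.imwrite("pics/w6.png",im)
im2,_=vision.get_image("side"); cv2.imwrite("pics/s6.png",cv2.resize(im2[150:300,270:470],None,fx=3,fy=3))
K,P=campose("wrist",s); pc=cloud(K,P,d); print({k:np.round(s[k],4).tolist() for k in("clock","tcp_pos","wrist_force","width","gripper_force")})
z=s["tcp_pos"][2]+.0442
w,c,med,n=disc(K,P,pc,s["tcp_pos"],.035,z-.006,z+.008,z); f=fitc(w); print("cap",f,totool(s,[*f[0],z]),med)
print("to target",totool(s,[.4972,-.2057,.0708]))
E
```

```text
{'clock': 7.9333, 'tcp_pos': [0.497, -0.2048, 0.1214], 'wrist_force': [-0.1072, 0.651, -0.4167], 'width': 0.0552, 'gripper_force': 53.1772}
cap (array([ 0.49448306, -0.20371897]), np.float64(0.02296052878040156), np.float64(0.00023878904930719688)) [ 2.69833454e-03 -3.36779929e-05 -4.41992821e-02] [ 0.49470726 -0.2035349   0.16395686]
to target [-0.00061    -0.00077515  0.0505667 ]
```

View pics/w6.png

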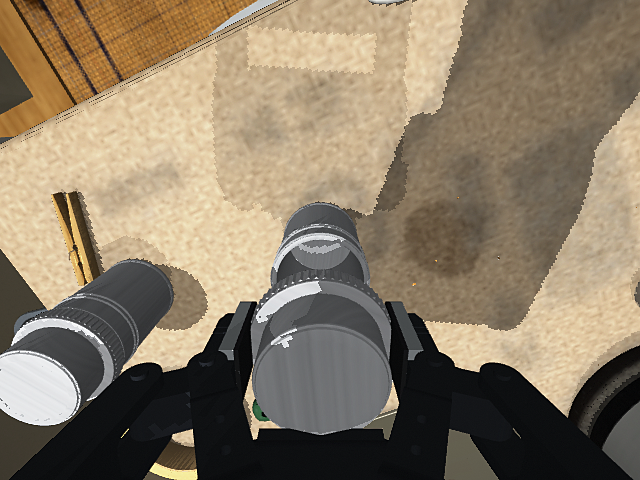

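The wrist view shows the held cap at about (321,378) with the jar's rim arc behind it centred on u of about 322, so the two are aligned laterally. Lowering.

Request:
servo_tool(
  travel=[
    [-0.0006, -0.0008, 0.002],
    [-0.0006, -0.0008, 0.007],
    [-0.0006, -0.0008, 0.014],
    [-0.0006, -0.0008, 0.021],
    [-0.0006, -0.0008, 0.028],
    [-0.0006, -0.0008, 0.032],
    [-0.0006, -0.0008, 0.034],
    [-0.0006, -0.0008, 0.034],
    [-0.0006, -0.0008, 0.034],
  ],
  twist=[0, 0, 0, 0, 0, 0, 0, 0, 0],
  gripper=[0.5, 0.5, 0.5, 0.5, 0.5, 0.5, 0.5, 0.5, 0.5],
)

```text
clock: 8.78
tcp_pos: [0.4972, -0.2066, 0.0873]
eef_rot: [[-0.916, 0.401, -0.0], [0.401, 0.916, 0.0], [0.0, 0.0, -1.0]]
wrist_force: [0.7, 0.1, -0.9]
width: 0.0553
gripper_force: 53.2
```

Request:
servo_tool(
  travel=[
    [0, 0, 0.001],
    [0, 0, 0.002],
    [0, 0, 0.003],
    [0, 0, 0.004],
    [0, 0, 0.005],
    [0, 0, 0.006],
    [0, 0, 0.007],
    [0, 0, 0.008],
    [0, 0, 0.009],
    [0, 0, 0.01],
    [0, 0, 0.01],
  ],
  twist=[0, 0, 0, 0, 0, 0, 0, 0, 0, 0, 0],
  gripper=[0.5, 0.5, 0.5, 0.5, 0.5, 0.5, 0.5, 0.5, 0.5, 0.5, 0.5],
)

```text
clock: 9.7
tcp_pos: [0.4971, -0.2066, 0.0771]
eef_rot: [[-0.916, 0.401, -0.0], [0.401, 0.916, 0.0], [0.0, 0.0, -1.0]]
wrist_force: [-0.3, -0.5, -2.1]
width: 0.0551
gripper_force: 53.2
```

Request:
servo_tool(
  travel=[
    [0.0003, 0.0007, 0],
    [0.0003, 0.0007, 0.001],
    [0.0003, 0.0007, 0.002],
    [0.0003, 0.0007, 0.003],
    [0.0003, 0.0007, 0.0035],
    [0.0003, 0.0007, 0.004],
    [0.0003, 0.0007, 0.0045],
    [0.0003, 0.0007, 0.005],
    [0.0003, 0.0007, 0.0055],
    [0.0003, 0.0007, 0.0055],
  ],
  twist=[0, 0, 0, 0, 0, 0, 0, 0, 0, 0],
  gripper=[0.5, 0.5, 0.5, 0.5, 0.5, 0.5, 0.5, 0.5, 0.5, 0.5],
)

```text
clock: 10.53
tcp_pos: [0.4972, -0.2058, 0.0718]
eef_rot: [[-0.916, 0.401, 0.0], [0.401, 0.916, 0.0], [-0.0, 0.0, -1.0]]
wrist_force: [1.0, 2.5, -0.6]
width: 0.0554
gripper_force: 53.8
```

```bash
python3 - <<'E'
from h import *
im,d=vision.get_image("side"); cv2.imwrite("pics/s7.png",cv2.resize(im[170:270,300:440],None,fx=5,fy=5,interpolation=cv2.INTER_CUBIC)); s=readout.sense();print(s["tcp_pos"],s["wrist_force"])
E
```

```text
[ 0.49719898 -0.20580898  0.07178128] [0.5910726  1.38561369 0.20738387]
```

View pics/s7.png

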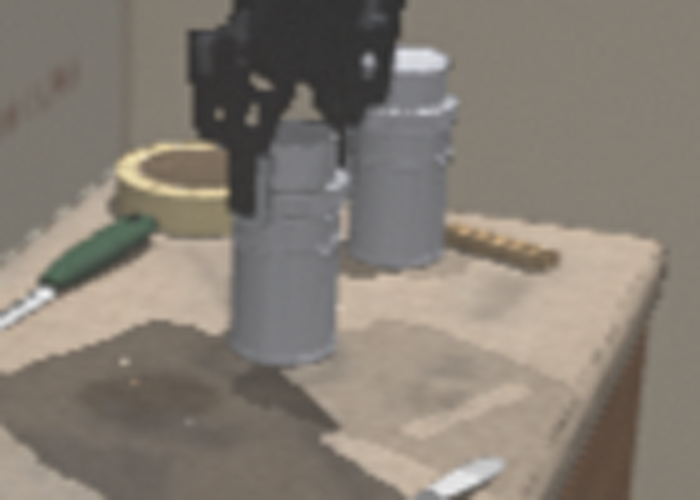

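The side view shows the top in the jar's mouth, the jar upright at about (285,290) and a slight gap still below the band. I'll press on gently to contact.

Request:
servo_tool(
  travel=[
    [0, 0, 0.0004],
    [0, 0, 0.0008],
    [0, 0, 0.001],
    [0, 0, 0.001],
  ],
  twist=[0, 0, 0, 0],
  gripper=[0.5, 0.5, 0.5, 0.5],
)

```text
clock: 10.92
tcp_pos: [0.4972, -0.2058, 0.0708]
eef_rot: [[-0.916, 0.401, 0.0], [0.401, 0.916, 0.0], [-0.0, 0.0, -1.0]]
wrist_force: [1.0, 2.5, 1.2]
width: 0.0553
gripper_force: 53.9
```

Request:
servo_tool(
  travel=[
    [0, 0, 0.0002],
    [0, 0, 0.0004],
    [0, 0, 0.0004],
  ],
  twist=[0, 0, 0],
  gripper=[0.5, 0.5, 0.5],
)

```text
clock: 11.17
tcp_pos: [0.4973, -0.2058, 0.0708]
eef_rot: [[-0.916, 0.401, 0.0], [0.401, 0.916, -0.0], [-0.0, 0.0, -1.0]]
wrist_force: [0.2, 4.6, 5.9]
width: 0.0553
gripper_force: 54.3
```

Request:
servo_tool(
  travel=[
    [0, 0.0004, 0],
    [0, 0.0004, 0],
    [0, 0.0004, 0],
    [0, 0.0004, 0],
    [0, 0.0004, 0],
    [0, 0.0004, 0],
    [0, 0.0004, 0],
    [0, 0.0004, 0],
    [0, 0.0004, 0],
    [0, 0.0004, 0],
  ],
  twist=[0, 0, 0, 0, 0, 0, 0, 0, 0, 0],
  gripper=[0.5, 0.5, -0.3, -0.4, -0.5, -0.6, -0.7, -0.8, -0.9, -1],
)

```text
clock: 12.0
tcp_pos: [0.4973, -0.2055, 0.0703]
eef_rot: [[-0.916, 0.401, -0.0], [0.401, 0.916, 0.0], [0.0, -0.0, -1.0]]
wrist_force: [-0.3, -1.1, 0.5]
width: 0.0857
gripper_force: 0.0
```

Request:
servo_tool(
  travel=[
    [0, 0, -0.003],
    [0, 0, -0.008],
    [0, 0, -0.014],
    [0, 0, -0.02],
    [0, 0, -0.023],
    [0, 0, -0.023],
    [0, 0, -0.023],
    [0, 0, -0.023],
  ],
  twist=[0, 0, 0, 0, 0, 0, 0, 0],
  gripper=[-1, -1, -1, -1, -1, -1, -1, -1],
)

```text
clock: 12.67
tcp_pos: [0.4972, -0.2054, 0.0933]
eef_rot: [[-0.916, 0.401, -0.0], [0.401, 0.916, 0.0], [0.0, -0.0, -1.0]]
wrist_force: [0.2, 0.0, 0.1]
width: 0.0859
gripper_force: 0.0
```

```bash
python3 - <<'E'
from h import *
s=readout.sense(); im,d=vision.get_image("wrist"); cv2.imwrite("pics/w8.png",im)
K,P=campose("wrist",s); pc=cloud(K,P,d); print({k:np.round(s[k],4).tolist() for k in("clock","tcp_pos","wrist_force","width","gripper_force")})
z=.115
w,c,med,n=disc(K,P,pc,s["tcp_pos"],.035,z-.008,z+.006,z); f=fitc(w); print("cap",f,totool(s,[*f[0],z]),med)
m=(np.hypot(pc[...,0]-f[0][0],pc[...,1]-f[0][1])<.018)&(abs(pc[...,2]-z)<.01); q=pc[m]
print("tilt",np.linalg.lstsq(np.c_[q[:,:2]-f[0],np.ones(len(q))],q[:,2],rcond=None)[0])
E
```

```text
{'clock': 12.6667, 'tcp_pos': [0.4972, -0.2054, 0.0933], 'wrist_force': [0.2392, 0.0017, 0.0889], 'width': 0.0859, 'gripper_force': 0.0}
cap (array([ 0.49578753, -0.20521489]), np.float64(0.02398015026337278), np.float64(0.0003924169050596605)) [ 0.00140377 -0.00037486 -0.02171605] [ 0.49565904 -0.20493387  0.11344982]
tilt [-0.00635436  0.00401884  0.11350186]
```

View pics/w8.png

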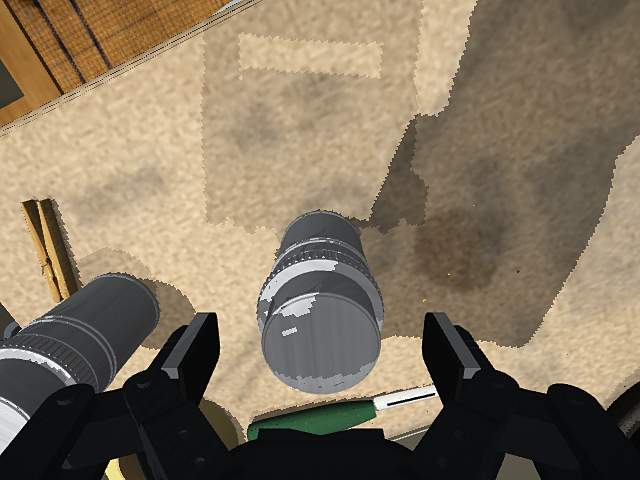

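The top is seated: its cap reads level, with its top at z of about 0.115. The cap is centred at about (321,335) between the open pads. Gripping the cap alone.

Request:
servo_tool(
  travel=[
    [0, -0.0003, 0.002],
    [0, -0.0003, 0.003],
    [0, -0.0003, 0.003],
    [0, -0.0003, 0.003],
    [0, -0.0003, 0.003],
    [0, -0.0003, 0.003],
    [0, -0.0003, 0.003],
    [0, -0.0003, 0.003],
    [0, -0.0003, 0.003],
    [0, -0.0003, 0.003],
    [0, -0.0003, 0.003],
    [0, -0.0003, 0.003],
  ],
  twist=[0, 0, 0, 0, 0, 0, 0, 0, 0, 0, 0, 0],
  gripper=[-0.7, -0.5, -0.4, -0.3, -0.2, -0.15, -0.1, 0, 0.1, 0.3, 0.5, 0.5],
  grip_force=35,
)

```text
clock: 13.72
tcp_pos: [0.4973, -0.2058, 0.0907]
eef_rot: [[-0.916, 0.401, 0.0], [0.401, 0.916, -0.0], [-0.0, -0.0, -1.0]]
wrist_force: [-0.8, 1.4, 6.0]
width: 0.0466
gripper_force: 35.8
```

Request:
servo_tool(
  travel=[
    [0, 0, -0.0005],
    [0, 0, -0.0015],
    [0, 0, -0.003],
    [0, 0, -0.005],
    [0, 0, -0.005],
  ],
  twist=[0, 0, 0, 0, 0],
  gripper=[0.5, 0.5, 0.5, 0.5, 0.5],
)

```text
clock: 14.13
tcp_pos: [0.4973, -0.2059, 0.0957]
eef_rot: [[-0.916, 0.401, 0.0], [0.401, 0.916, -0.0], [-0.0, -0.0, -1.0]]
wrist_force: [-0.3, -0.0, 0.1]
width: 0.0467
gripper_force: 35.9
```

Request:
servo_tool(
  travel=[
    [0, 0, -0.002],
    [0, 0, -0.004],
    [0, 0, -0.007],
    [0, 0, -0.01],
    [0, 0, -0.014],
    [0, 0, -0.02],
    [0, 0, -0.028],
    [0, 0, -0.038],
    [0, 0, -0.05],
    [0, 0, -0.062],
    [0, 0, -0.074],
    [0, 0, -0.086],
  ],
  twist=[0, 0, 0, 0, 0, 0, 0, 0, 0, 0, 0, 0],
  gripper=[0.5, 0.5, 0.5, 0.5, 0.5, 0.5, 0.5, 0.5, 0.5, 0.5, 0.5, 0.5],
)

```text
clock: 15.13
tcp_pos: [0.4973, -0.2058, 0.1829]
eef_rot: [[-0.916, 0.401, 0.001], [0.401, 0.916, -0.0], [-0.001, -0.0, -1.0]]
wrist_force: [1.0, 0.6, -0.6]
width: 0.0467
gripper_force: 36.0
```

Request:
servo_tool(
  travel=[
    [0, 0, -0.012],
    [0, 0, -0.024],
    [0, 0, -0.034],
    [0, 0, -0.042],
    [0, 0, -0.047],
    [0, 0, -0.05],
    [0, 0, -0.05],
    [0, 0, -0.05],
    [0, 0, -0.05],
    [0, 0, -0.05],
  ],
  twist=[0, 0, 0, 0, 0, 0, 0, 0, 0, 0],
  gripper=[0.5, 0.5, 0.5, 0.5, 0.5, 0.5, 0.5, 0.5, 0.5, 0.5],
)

```text
clock: 15.97
tcp_pos: [0.497, -0.2057, 0.2309]
eef_rot: [[-0.916, 0.401, -0.001], [0.401, 0.916, 0.0], [0.001, 0.0, -1.0]]
wrist_force: [-0.8, 0.3, -0.5]
width: 0.0467
gripper_force: 36.0
```

```bash
python3 - <<'E'
from h import *
s=readout.sense(); im,d=vision.get_image("wrist"); im2,d2=vision.get_image("side")
a=cv2.resize(im,(400,300)); b=cv2.resize(im2[100:280,280:520],(400,300)); cv2.imwrite("pics/end.png",np.hstack([a,b]))
K,P=campose("wrist",s); pc=cloud(K,P,d); print({k:np.round(s[k],4).tolist() for k in("clock","tcp_pos","wrist_force","width","gripper_force")})
q=(pc-s["tcp_pos"])@np.array(s["eef_rot"]); m=(np.hypot(q[...,0]-.002,q[...,1])<.015)&(q[...,2]<-.015)&(q[...,2]>-.035); q=q[m]
print("cap tilt",np.linalg.lstsq(np.c_[q[:,:2],np.ones(len(q))],q[:,2],rcond=None)[0],len(q))
for z0,z in((.095,.105),(.083,.092)):
    w,c,med,n=disc(K,P,pc,(.4972,-.2057),.035,z0,.115,z); print(z,fitc(w),med,n)
E
```

```text
{'clock': 15.9667, 'tcp_pos': [0.497, -0.2057, 0.2309], 'wrist_force': [-0.7925, 0.317, -0.5105], 'width': 0.0467, 'gripper_force': 35.9609}
cap tilt [ 0.00054459 -0.00171659 -0.02273954] 4018
0.105 (array([ 0.49704697, -0.20581167]), np.float64(0.018787889337965366), np.float64(0.00022457653688045046)) [ 0.49716692 -0.20581569  0.10316896] 1789
0.092 (array([ 0.49779261, -0.20614488]), np.float64(0.028891908694671946), np.float64(0.000265265886225316)) [ 0.49491444 -0.20485129  0.09169912] 3851
```

View pics/end.png

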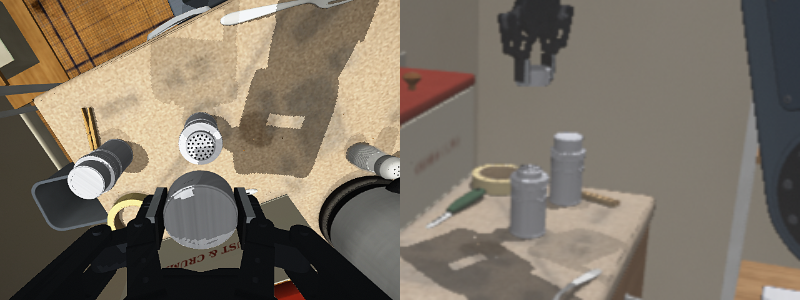

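The cap is held level at (200,210), 14 cm above where it sat. The sieve is seated on the jar at (200,145): the sieve top reads 0.103 + 0.0015 bias ≈ 0.105, the seated height. The jar and bystanders are in place, so I'm handing the job in.

```bash
python3 -c "
from workcell import arm
print(arm.close_job())"
```

```text
the job is handed in; nothing more can be done
None
```

Job handed in at about 16 s: the sprinkler top is seated level in the jar, the cap is held level about 14 cm above where it sat, and the mug, salt shaker and closed shaker were not touched.

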